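Sort the glassware after a measuring series

TASK

Tidy up the glassware in front of the photometer: stand the two round vials in the two-bay tray, one in each bay, stand both rectangular cuvettes in the square tray, and stand the wide jar in the middle of the round dish. Everything must end upright on the floor of its tray; set each piece down gently, never drop it, and do not push or tip the amber bottle or the beaker.

Things in the scene. Friction and masses are not known exactly. Their poses are not given: they have to be found in the camera images.
- vial_1_center (a point): round capped glass vial, 26 mm diameter, 76 mm tall (clear glass with a paper band, the top 20 mm a blue cap of the same diameter), about 45 g, standing upright on the bench at the start. The point is its centre, 38 mm above its underside; z points up its axis. The two vials are alike
- vial_2_center (a point): round capped glass vial, 26 mm diameter, 76 mm tall (clear glass with a paper band, the top 20 mm a blue cap of the same diameter), about 45 g, standing upright on the bench at the start. The point is its centre, 38 mm above its underside; z points up its axis. The two vials are alike
- cuvette_1_center (a point): flat-sided glass cuvette, an upright rectangular block 46 mm long (its x), 24 mm wide (its y) and 64 mm tall (paper band, the top 14 mm a blue rectangular stopper of the same length and width), about 90 g, standing upright at the start, its long side along world x, turned by up to about 0.5 rad. The point is its centre, 32 mm above its underside; x and y are square to its side faces, z up. The two cuvettes are alike
- cuvette_2_center (a point): flat-sided glass cuvette, an upright rectangular block 46 mm long (its x), 24 mm wide (its y) and 64 mm tall (paper band, the top 14 mm a blue rectangular stopper of the same length and width), about 90 g, standing upright at the start, its long side along world x, turned by up to about 0.5 rad. The point is its centre, 32 mm above its underside; x and y are square to its side faces, z up. The two cuvettes are alike
- jar_center (a point): wide round capped glass jar, 48 mm diameter, 64 mm tall (paper band, the top 18 mm a blue lid of the same diameter), about 130 g, standing upright at the start. The point is its centre, 32 mm above its underside; z points up its axis
- two_bay_tray: oblong white open tray fixed to the bench, outside 64 mm along its x, 124 mm along its y, 16 mm high; walls and floor 4 mm thick, one 4 mm divider as high as the walls across the middle makes two bays, each 56 x 56 mm inside. The origin is the centre of its underside (on the bench), z up; the bay centres lie 30 mm to either side of it along the tray's y, and the bays' floor 4 mm above it
- square_tray: square white open tray without divider, fixed to the bench, outside 110 x 110 mm, 16 mm high; walls and floor 4 mm thick, 102 x 102 mm inside: room for two cuvettes side by side. The origin is the centre of its underside (on the bench), x and y square to its walls, z up; its inner floor lies 4 mm above the origin
- round_dish: round white open dish fixed to the bench, 88 mm outside diameter, 80 mm inside, 14 mm high; wall and floor 4 mm thick. The origin is the centre of its underside (on the bench), z up; its inner floor lies 4 mm above the origin
- bottle: bystander: round amber glass bottle with black cap, 60 mm diameter, 130 mm tall, loose, standing on the bench to the left of the work. The origin is the centre of its underside
- beaker: bystander: open clear glass cup, 70 mm rim diameter, 90 mm tall, loose, standing on the bench to the right of the work. The origin is the centre of its underside
Not all that is in view belongs to the job. Leave any green, red or turquoise look-alike of the part that bears vial_1_center alone.

How it is judged (in metres and radians):
At the end, for the whole second after the job is handed in: One vial in each bay of the two-bay tray, both cuvettes in the square tray (centres within 49 mm of its middle along each axis), the jar within 20 mm of the dish's centre; all on the tray floor (height within 6 mm), upright within 0.12 rad and at rest (under 0.02 m/s) (((x of vial_1_center in the frame of two_bay_tray between -0.029 and 0.029 m and y of vial_1_center in the frame of two_bay_tray between 0.003 and 0.059 m and z of vial_1_center in the frame of two_bay_tray between 0.036 and 0.048 m and x of vial_2_center in the frame of two_bay_tray between -0.029 and 0.029 m and y of vial_2_center in the frame of two_bay_tray between -0.059 and -0.003 m and z of vial_2_center in the frame of two_bay_tray between 0.036 and 0.048 m) or (x of vial_1_center in the frame of two_bay_tray between -0.029 and 0.029 m and y of vial_1_center in the frame of two_bay_tray between -0.059 and -0.003 m and z of vial_1_center in the frame of two_bay_tray between 0.036 and 0.048 m and x of vial_2_center in the frame of two_bay_tray between -0.029 and 0.029 m and y of vial_2_center in the frame of two_bay_tray between 0.003 and 0.059 m and z of vial_2_center in the frame of two_bay_tray between 0.036 and 0.048 m)) and x of cuvette_1_center in the frame of square_tray between -0.049 and 0.049 m and y of cuvette_1_center in the frame of square_tray between -0.049 and 0.049 m and z of cuvette_1_center in the frame of square_tray between 0.03 and 0.042 m and x of cuvette_2_center in the frame of square_tray between -0.049 and 0.049 m and y of cuvette_2_center in the frame of square_tray between -0.049 and 0.049 m and z of cuvette_2_center in the frame of square_tray between 0.03 and 0.042 m and horizontal distance between jar_center and round_dish below 0.02 m and z of jar_center in the frame of round_dish between 0.03 and 0.042 m and angle between each of vial_1_center, vial_2_center, cuvette_1_center, cuvette_2_center, jar_center's own z axis and vertical below 0.12 rad and linear speed of each of vial_1, vial_2, cuvette_1, cuvette_2, jar below 0.02 m/s); the robot touches nothing.
It fails at once if a vial, cuvette or the jar is dropped (out of the fingers and faster than 0.6 m/s: about 20 mm of free fall) ((linear speed of vial_1 above 0.6 m/s and contact force between vial_1 and the fingers below 0.05 N) or (linear speed of vial_2 above 0.6 m/s and contact force between vial_2 and the fingers below 0.05 N) or (linear speed of cuvette_1 above 0.6 m/s and contact force between cuvette_1 and the fingers below 0.05 N) or (linear speed of cuvette_2 above 0.6 m/s and contact force between cuvette_2 and the fingers below 0.05 N) or (linear speed of jar above 0.6 m/s and contact force between jar and the fingers below 0.05 N)).
It fails at once if the bottle is pushed more than 25 mm or tipped (distance of bottle from where it was at the start of the episode above 0.025 m or angle between bottle's own z axis and vertical above 0.3 rad).
It fails at once if the beaker is pushed more than 25 mm or tipped (distance of beaker from where it was at the start of the episode above 0.025 m or angle between beaker's own z axis and vertical above 0.3 rad).
It also fails if it takes over 115 s, if anything falls off the work surface, if the arm or the gripper's body presses on something with over 40 N, if the wrist force passes 120 N, or if a joint passes its speed limit or range.

ROBOT

A 6-joint arm with a two-finger parallel gripper is mounted at the origin on the work surface. World frame = base frame: x ahead of the robot, y to its left, z up, the work surface at z = 0. Lengths are in mm, angles in rad, forces in N, time in s.
With the tool pointing down it reaches from about 300 to 1000 mm from the base axis. Payload 5.1 kg.
Tool frame: the origin (TCP) lies at the very end of the fingers, on their centre line; the grasp point (between the pads) lies behind it (ctrl.hold_point_z is the z of the grasp point in the tool frame, in mm); z points along the fingers, y is the direction in which the jaws open and shut (so a half turn about z gives the same grasp; the last joint's range is limited). The gripper opens to 95 mm and grips with 3 to 60 N. Pads are 20 mm wide; open, the fingers measure 119 mm over their backs; the gripper's body (75 mm by 180 mm) begins 59 mm behind the grasp point.
Start: joints at [1.197, 0.124, 1.65, -0, 1.367, -0.083], TCP at [186.388, 622.691, 214.656] pointing down, gripper open.
Joint ranges: [-2.61, 2.61], [-1.02, 2.33], [0.03, 2.71], [-1.35, 4.49], [0.32, 2.68], [-2.91, 2.91]. Speed limits (rad/s): [2.57, 2.57, 3.14, 3.14, 3.14, 3.14].

INTERFACE

Orientations are given as a rotation vector (axis times angle).
In Python, from rig import ctrl gives the robot as it stands.
- The arm moves only by the shell command python3 -m pendant 'ROWS' [OPENING]. ROWS is JSON, a list that holds one entry, the list of rows, each a list of 4 numbers: the shift along the tool's x, y, z in m, then the turn about the tool's z in rad. In form: [[[tx, ty, tz, spin], ...]]. A call has 1 to 12 rows; each row is the pose to reach, as a shift and turn from the pose commanded when the call began, along the tool's axes at that moment; what a row does not reach only later rows make up. A row lasts 1/8 s, in which the tool goes at most 62.5 mm and 10.7 degrees, less where a joint would pass 70% of its speed; a pose out of reach is approached as far as the arm can. A call with a gripper value outside its range is refused whole. OPENING is the finger opening in m, from 0 to 0.0951, set as the call begins (- or left out, the last holds). The fingers move at their own pace and stop on an object; the grip force is fixed at half the most. Time passes only in rows, so rows that repeat a pose let the fingers close. It gives the time, the measured TCP pose, the force and the opening at its end, in the units of the state.
- ctrl.get_state(): the state, without advancing time (a new reading comes with each control period).
- ctrl.camera(name): name is "scene" or "top" or "wrist"; returns a dict with "pixels" (400x640x3 uint8, red, green, blue), "intrinsics" (3x3 intrinsics, pixels), "R" (3x3) and "t" (3): a world point X has camera coordinates R X + t. Camera axes: x right, y down, z forward; pixel columns grow to the right and rows downward; lengths in mm; the calibration is good to about 2 mm. A picture is of the moment at which its call begins. There is no depth.
- ctrl.finish_job(): hands the job in, once; it reports no verdict.
The state is a dict: "time_s": time; "joint_positions": joint angles; "dq": joint speeds; "joint_efforts": joint torques, N m; "ee_pos": TCP position; "eef_rot": TCP orientation; "force": force on the tool from outside, world axes, zero at the start; "ft_torque": the same for the moment, N m; "finger_gap": opening from 0.0 (shut) to 1.0 (fully open).
Only numpy, scipy, OpenCV 4.12 (cv2) and the standard library are available. Lean on these libraries where they do the work, as an engineer would, in place of code of your own. Each camera call takes 0.05 s, during which the arm holds its last target.

## Working session

There is one attempt and no reset: what is moved stays moved. The work goes in short steps, Python scripts to look and compute and a shell command to move; the robot and the scene stay as the last step left them, time stands still between calls to the robot, and variables do not carry over. Pictures are saved under pics/ and viewed, and the job is handed in when it is done.

```bash
ls; mkdir -p pics; python3 - <<'E'
from rig import ctrl
import cv2
s=ctrl.get_state(); print(s); print(ctrl.hold_point_z)
for n in("scene","top","wrist"):
    c=ctrl.camera(n); cv2.imwrite(f"pics/{n}0.png",c["pixels"][:,:,::-1]); print(n,c["intrinsics"],c["R"],c["t"])
E
```

```text
pics
{'time_s': 0.0, 'joint_positions': array([ 1.19744596e+00,  1.24509016e-01,  1.65162254e+00, -2.92250438e-05,
        1.36750077e+00, -8.26290156e-02]), 'dq': array([-0.00086339, -0.00123946, -0.00086485, -0.00035561, -0.00164257,
        0.00058758]), 'joint_efforts': array([ 1.75098263e-03, -4.17597342e+01, -3.59938467e+01,  7.75025762e-02,
        4.90632048e-02, -2.35973084e-04]), 'ee_pos': array([186.14413285, 622.12603298, 213.41493446]), 'eef_rot': array([-0.45498536, -3.1080318 ,  0.00313073]), 'force': array([-0.75368652, -0.04948739,  0.44658606]), 'ft_torque': array([-0.01146044,  0.03173257,  0.03936035]), 'finger_gap': 0.9956889478563238}
-18.8
scene [[504.65940593   0.         318.82350165]
 [  0.         504.65940593 200.48575836]
 [  0.           0.           1.        ]] [[-0.56183075  0.82712051  0.01476028]
 [ 0.53527412  0.37707911 -0.75583924]
 [-0.63073593 -0.41675294 -0.65459084]] [ 265.20730251 -212.48307248 1616.16656848]
top [[381.32049276   0.         316.73994984]
 [  0.         381.32049276 200.98331653]
 [  0.           0.           1.        ]] [[-0.0025143  -0.99998547  0.00476806]
 [-0.98748861  0.00173103 -0.15768081]
 [ 0.15767027 -0.00510487 -0.98747862]] [-16.2267162  512.7147753  980.25810122]
wrist [[335.89838108   0.         324.39853911]
 [  0.         335.89838108 196.93525443]
 [  0.           0.           1.        ]] [[ 0.28606114  0.95821083 -0.00101776]
 [ 0.92866827 -0.27697958  0.24669326]
 [ 0.23610225 -0.07151451 -0.96909308]] [-648.80995528  -27.29034183  390.63103512]
```

View pics/scene0.png

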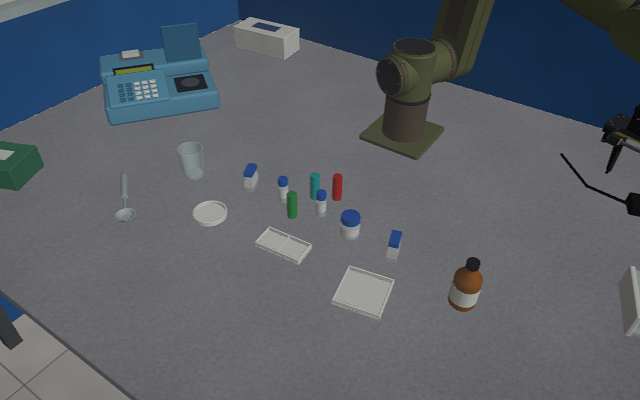

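View pics/top0.png

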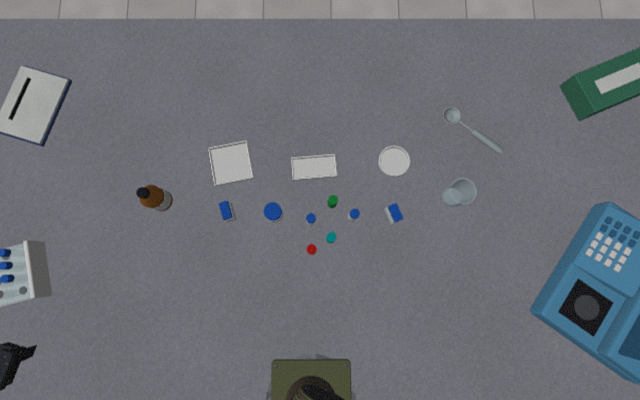

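View pics/wrist0.png

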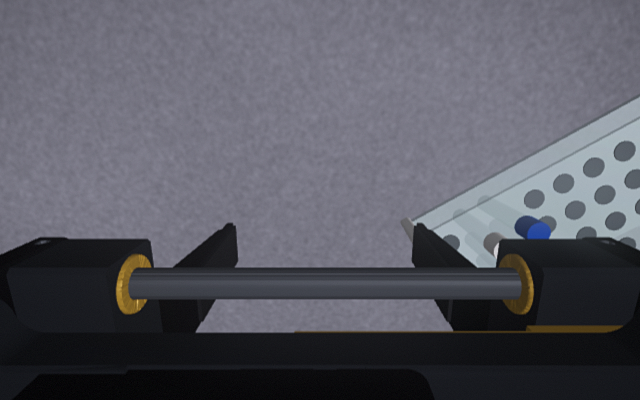

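```bash
cat > h.py <<'E'
import numpy as np, cv2
from rig import ctrl
def ray(c,u,v,z):
    R,t,K=c["R"],c["t"],c["intrinsics"]
    o=-R.T@t; d=R.T@np.linalg.solve(K,[u,v,1.]); return (o+d*(z-o[2])/d[2])
def proj(c,X):
    p=c["intrinsics"]@(c["R"]@np.asarray(X,float)+c["t"]); return p[:2]/p[2]
def blobs(c,lo,hi,amin=15):
    hsv=cv2.cvtColor(np.ascontiguousarray(c["pixels"]),cv2.COLOR_RGB2HSV)
    m=cv2.inRange(hsv,lo,hi); n,l,s,ce=cv2.connectedComponentsWithStats(m)
    return [(ce[i],s[i],(l==i)) for i in range(1,n) if s[i,4]>=amin]
E
python3 - <<'E'
from h import *
for n in("scene","top"):
    c=ctrl.camera(n); print(n,"cam at",-c["R"].T@c["t"])
    for ce,s,m in blobs(c,(108,150,60),(125,255,255)):
        if s[4]>600: continue
        print("blue",ce.round(1),s, "z66",ray(c,*ce,66)[:2].round(1),"z57",ray(c,*ce,57)[:2].round(1),"z55",ray(c,*ce,55)[:2].round(1))
    for ce,s,m in blobs(c,(0,0,145),(180,40,255),100):
        if s[4]>3500: continue
        cn=max(cv2.findContours(m.astype(np.uint8),0,1)[0],key=cv2.contourArea)
        r=cv2.minAreaRect(cn); print("white",ce.round(1),s, r)
E
python3 - <<'E'
import cv2
a=cv2.imread('pics/top0.png'); cv2.imwrite('pics/topz.png',cv2.resize(a[130:260,190:440],None,fx=3.2,fy=3.2,interpolation=2))
a=cv2.imread('pics/scene0.png'); cv2.imwrite('pics/scenez.png',cv2.resize(a[150:330,180:420],None,fx=3.3,fy=3.3,interpolation=2))
E
```

```text
scene cam at [1282.11263655  534.30668995  893.41026115]
blue [327.2   3.9] [323   0   9   9  15] z66 [-669.  -730.1] z57 [-690.2 -743.9] z55 [-695.  -746.9]
blue [342.    7.9] [331   0  21  18 114] z66 [-666.6 -648.9] z57 [-687.7 -661.8] z55 [-692.5 -664.7]
blue [327.2   9.5] [323   7   9   5  16] z66 [-611.  -691.5] z57 [-631.6 -704.9] z55 [-636.2 -707.8]
blue [240.8  16.1] [239  13   5   7  16] z66 [-324.7 -948.5] z57 [-342.2 -964.7] z55 [-346.1 -968.3]
blue [387.7  23.2] [386  20   6   8  15] z66 [-632.2 -398.3] z57 [-653.  -408.5] z55 [-657.7 -410.7]
blue [330.6  32.1] [325  27  11  11  22] z66 [-410.5 -542.6] z57 [-428.9 -554.4] z55 [-433. -557.]
blue [419.2  31.3] [414  26  11  11  32] z66 [-632.9 -252.1] z57 [-653.7 -260.7] z55 [-658.3 -262.6]
blue [368.3  31.1] [362  28  12   9  23] z66 [-510.2 -423.1] z57 [-529.7 -433.5] z55 [-534.1 -435.8]
blue [390.3  44.2] [383  34  18  22  65] z66 [-450.7 -289.2] z57 [-469.5 -298.2] z55 [-473.7 -300.2]
blue [490.1  75.1] [487  67   7  16  27] z66 [-428.1  122.6] z57 [-446.7  118.1] z55 [-450.8  117.1]
blue [484.9  74.8] [483  71   5   9
[... 3946 characters left out ...]
 103.9] [   0   66   67   77 3030] ((29.6627254486084, 103.2833251953125), (48.667625427246094, 74.01034545898438), 24.10223388671875)
white [230.6 163.5] [ 208  140   45   46 1369] ((229.87469482421875, 162.4271240234375), (38.2557373046875, 39.83722686767578), 78.9964599609375)
white [393.8 160.8] [378 145  32  31 741] ((394.00006103515625, 160.50001525878906), (30.40559196472168, 30.405588150024414), 45.0)
white [313.5 166.7] [291 154  46  26 954] ((313.3930969238281, 166.2172393798828), (22.754465103149414, 44.4293327331543), 85.2363510131836)
white [ 17.6 276.1] [   0  241   34   66 1296] ((13.090429306030273, 273.2806396484375), (61.24772644042969, 34.8766975402832), 82.14668273925781)
```

View pics/topz.png

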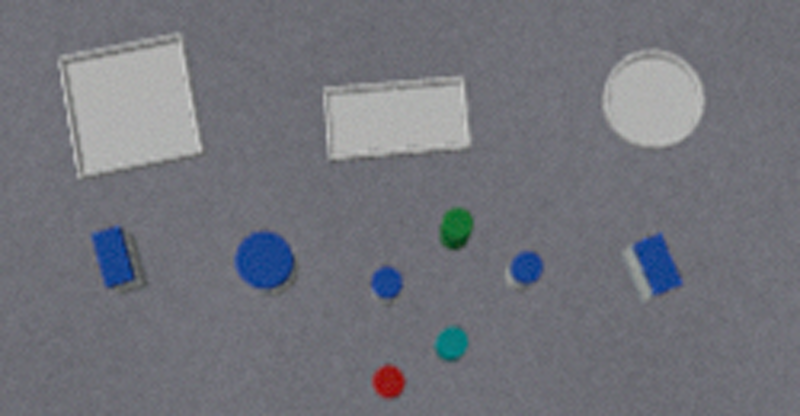

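View pics/scenez.png

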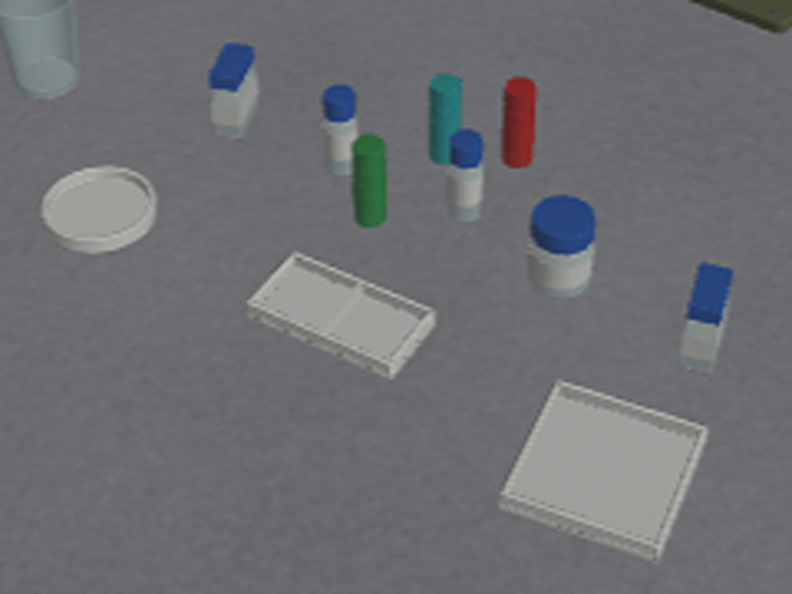

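```bash
python3 - <<'E'
from h import *
for n in("scene","top"):
    c=ctrl.camera(n)
    print(n)
    for ce,s,m in blobs(c,(0,0,135),(180,40,255),100):
        if s[4]>3500 or not(180<ce[0]<420 and 130<ce[1]<320): continue
        cn=max(cv2.findContours(m.astype(np.uint8),0,1)[0],key=cv2.contourArea)
        P=np.array([ray(c,u,v,10)[:2] for u,v in cn[:,0]],np.float32)
        r=cv2.minAreaRect(P)
        print(" tray",ce.round(), np.round(r[0],1),np.round(r[1],1),round(r[2],1), "circ",np.round(cv2.minEnclosingCircle(P)[0],1))
    for lo,hi,nm,z in(((40,100,30),(75,255,255),"green",40),((85,150,60),(100,255,255),"teal",40),((0,150,80),(8,255,255),"red",40),((8,150,60),(18,255,255),"amber",60)):
        for ce,s,m in blobs(c,lo,hi,30):
            if 100<ce[0]<500 and 160<ce[1]<330: print(nm,ce.round(),ray(c,*ce,z)[:2].round())
    # cuvette yaw from cap blob at z=64
    for ce,s,m in blobs(c,(108,150,60),(125,255,255),100):
        if s[4]<300 and 180<ce[0]<420 and 130<ce[1]<320:
            cn=max(cv2.findContours(m.astype(np.uint8),0,1)[0],key=cv2.contourArea)
            P=np.array([ray(c,u,v,60)[:2] for u,v in cn[:,0]],np.float32)
            r=cv2.minAreaRect(P); print("cap",ce.round(),np.round(r[0],1),np.round(r[1],1),round(r[2],1))
s=ctrl.get_state(); R=cv2.Rodrigues(s["eef_rot"])[0]; print(R.round(4))
c=ctrl.camera("top"); print("beaker",ray(c,453,196,0),ray(c,466,188,90))
E
```

```text
scene
 tray [190. 161.] [ 495.9 -439.9] [190.3  38.2] 58.0 circ [ 493.5 -438.4]
 tray [251. 181.] [ 465.4 -234.7] [69.  31.3] 27.7 circ [ 463.8 -231.8]
 tray [210. 213.] [ 629.8 -231.4] [97.8 86.3] 75.3 circ [ 632.9 -231.5]
 tray [353. 232.] [478.5 110. ] [51.8 34.5] 39.8 circ [475.6 113.3]
 tray [284. 244.] [615.   -8.2] [ 73.  131.8] 4.7 circ [615.3  -8.2]
 tray [363. 291.] [625.4 223.7] [115.5 112.1] 11.3 circ [625.9 223.7]
green [292. 204.] [512. -57.]
teal [315. 184.] [409. -56.]
red [337. 186.] [383.  -1.]
amber [472. 282.] [511. 422.]
amber [464. 309.] [586. 435.]
cap [250. 170.] [ 481.6 -220.8] [59.5 26.2] 22.5
cap [351. 218.] [486.6 102.1] [61.4 41.6] 32.2
cap [395. 239.] [488.9 224.6] [56.8 22.1] 17.5
top
 tray [230. 163.] [628.3 225.4] [112.5 110.2] 11.4 circ [627.8 224.8]
 tray [394. 160.] [ 634.  -233.6] [87.3 87.3] 88.4 circ [ 632.5 -233.6]
 tray [313. 166.] [616.4  -9.1] [ 65.9 126.4] 4.8 circ [616.1  -8.1]
green [332. 201.] [513. -59.]
teal [331. 237.] [416. -54.]
red [311. 249.] [385.  -2.]
amber [153. 197.] [521. 414.]
cap [225. 210.] [486.6 222.9] [44.7 22.5] 18.3
cap [272. 211.] [483.4  98.5] [44.6 42.2] 89.9
cap [395. 212.] [ 479.5 -222.4] [44.  24.1] 21.4
[[-9.580e-01  2.867e-01 -2.000e-04]
 [ 2.867e-01  9.580e-01 -5.000e-04]
 [ 0.000e+00 -6.000e-04 -1.000e+00]]
beaker [ 532.62331284 -398.59037604    0.        ] [ 537.86762288 -400.06492746   90.        ]
```

Two blue-capped, paper-banded vials stand free on the bench, at top-view pixels (311,218) and (354,213). The green (332,201), teal (331,237) and red (311,249) cylinders are look-alikes. The blue caps near (5,265) sit in a rack, not on the bench. The enlarged crops confirm this. Next is the first approach, to the vial at (463.5, −0.6).

```bash
cat > d.py <<'E'
import sys; from h import *
# python3 d.py x y z [yawdeg of tool y in world]
s=ctrl.get_state(); R=cv2.Rodrigues(s["eef_rot"])[0]
T=np.array([float(a) for a in sys.argv[1:4]]); d=T-s["ee_pos"]
cy=np.degrees(np.arctan2(R[1,1],R[0,1]))
out=R.T@d
sp=0
if len(sys.argv)>4:
    e=(float(sys.argv[4])-cy+90)%180-90; sp=-np.radians(e)
print("t",round(s["time_s"],2),"pos",s["ee_pos"].round(1),"yawY",round(cy,2),"F",s["force"].round(1),"gap",round(s["finger_gap"]*95.1,1)); print("shift m",(out/1000).round(4),"spin",round(sp,4))
E
python3 d.py 463.5 -0.6 150 94.8
```

```text
t 0.4 pos [186.3 622.6 214.5] yawY 73.34 F [-0.7 -0.3  0. ] gap 95.3
shift m [-0.4442 -0.5176  0.0646] spin -0.3745
```

```bash
python3 -m pendant '[[[-0.444,-0.518,0.02,-0.3745],[-0.444,-0.518,0.02,-0.3745],[-0.444,-0.518,0.02,-0.3745],[-0.444,-0.518,0.02,-0.3745],[-0.444,-0.518,0.02,-0.3745],[-0.444,-0.518,0.02,-0.3745],[-0.444,-0.518,0.02,-0.3745],[-0.444,-0.518,0.02,-0.3745],[-0.444,-0.518,0.02,-0.3745],[-0.444,-0.518,0.065,-0.3745],[-0.444,-0.518,0.065,-0.3745],[-0.444,-0.518,0.065,-0.3745]]]' 0.06; python3 d.py 463.5 -0.6 26 94.8; python3 - <<'E'
from h import *
c=ctrl.camera("wrist"); cv2.imwrite("pics/w1.png",c["pixels"][:,:,::-1])
for ce,s,m in blobs(c,(108,150,60),(125,255,255)):
    print(ce.round(1),s,ray(c,*ce,66)[:2].round(1),ray(c,*ce,76)[:2].round(1),ray(c,*ce,55)[:2].round(1))
E
```

```text
time_s: 1.9
ee_pos: [462.8, -3.7, 147.8]
eef_rot: [0.123, -3.136, -0.0]
force: [0.2, 0.6, 0.3]
finger_gap: 0.632
t 1.9 pos [462.8  -3.7 147.8] yawY 94.49 F [0.2 0.6 0.3] gap 60.1
shift m [-0.0014  0.003   0.1218] spin -0.0054
[ 51.1 200.9] [  19  170   65   64 2400] [ 476.4 -215.9] [ 473.1 -207.7] [ 480.  -224.8]
[328.8 206.8] [313 189  33  36 958] [464.2   0. ] [ 4.614e+02 -3.000e-01] [4.673e+02 4.000e-01]
[182.  210.4] [ 162  193   41   36 1122] [ 476.2 -114.5] [ 472.9 -110.4] [ 479.8 -119.1]
[445.1 229.4] [ 417  208   63   54 1836] [475.5  94. ] [472.2  89.9] [479.1  98.5]
[601.  230.6] [585 221  30  19 399] [466.7 218.2] [463.8 209.2] [469.9 228.1]
[575.6 245.9] [575 236   3  21  39] [481.2 201.4] [477.7 193.1] [485.  210.6]
```

View pics/w1.png

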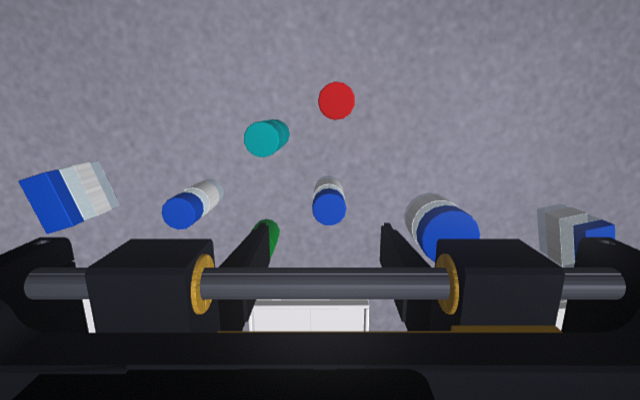

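The wrist view shows the target's cap at (329,207), centred between the fingers. Red (337,100), teal (265,138) and green (268,238) are clear of it. Descending.

```bash
python3 -m pendant '[[[-0.0015,0.0035,0.03,-0.005],[-0.0015,0.0035,0.06,-0.005],[-0.0015,0.0035,0.09,-0.005],[-0.0015,0.0035,0.11,-0.005],[-0.0015,0.0035,0.122,-0.005],[-0.0015,0.0035,0.122,-0.005],[-0.0015,0.0035,0.122,-0.005]]]' ; python3 d.py 463.8 -0.4 26 94.8
```

```text
time_s: 2.82
ee_pos: [465.4, 3.0, 28.8]
eef_rot: [-0.14, 3.136, -0.0]
force: [0.7, -0.3, 1.1]
finger_gap: 0.632
t 2.83 pos [465.4   3.   28.8] yawY 95.12 F [ 0.7 -0.3  1.1] gap 60.1
shift m [ 0.0019 -0.0033  0.0028] spin 0.0055
```

```bash
python3 -m pendant '[[[0.0,-0.003,0.002,0],[0.0,-0.003,0.002,0],[0.0,-0.003,0.002,0]]]' ; python3 d.py 463.8 -0.4 26 94.8
```

```text
time_s: 3.2
ee_pos: [464.9, -0.4, 25.9]
eef_rot: [-0.139, 3.138, -0.0]
force: [0.3, 0.0, 0.1]
finger_gap: 0.631
t 3.2 pos [ 4.649e+02 -4.000e-01  2.590e+01] yawY 95.06 F [0.3 0.  0.1] gap 60.1
shift m [ 0.0011  0.0001 -0.0001] spin 0.0046
```

Close, then lift 50 mm in the same call.

```bash
python3 -m pendant '[[[0,0,0,0],[0,0,0,0],[0,0,0,0],[0,0,0,0],[0,0,0,0],[0,0,0,0],[0,0,0,0],[0,0,0,0]]]' 0.015 ; python3 d.py 613.2 21.4 30 94.8
```

```text
time_s: 4.2
ee_pos: [464.7, -0.2, 25.6]
eef_rot: [0.139, -3.138, -0.0]
force: [0.6, 0.1, -0.6]
finger_gap: 0.27
t 4.2 pos [ 4.647e+02 -2.000e-01  2.560e+01] yawY 95.08 F [ 0.6  0.1 -0.6] gap 25.7
shift m [-0.1499  0.0084 -0.0044] spin 0.005
```

```bash
python3 -m pendant '[[[0,0,-0.02,0],[0,0,-0.045,0],[-0.02,0.001,-0.05,0],[-0.045,0.003,-0.05,0],[-0.075,0.005,-0.05,0],[-0.105,0.007,-0.05,0],[-0.13,0.008,-0.05,0],[-0.145,0.008,-0.05,0],[-0.15,0.008,-0.05,0],[-0.15,0.008,-0.05,0],[-0.15,0.008,-0.05,0],[-0.15,0.008,-0.05,0]]]' ; python3 d.py 613.2 21.4 30 94.8; python3 - <<'E'
from h import *
c=ctrl.camera("scene"); cv2.imwrite("pics/s2.png",cv2.resize(c["pixels"][150:350,180:430,::-1],None,fx=3,fy=3))
E
```

```text
time_s: 5.7
ee_pos: [612.9, 21.0, 75.7]
eef_rot: [0.139, -3.138, -0.0]
force: [0.9, -0.2, -0.8]
finger_gap: 0.275
t 5.7 pos [612.9  21.   75.7] yawY 95.08 F [ 0.9 -0.2 -0.8] gap 26.1
shift m [-0.0004  0.0004  0.0457] spin 0.0048
```

View pics/s2.png

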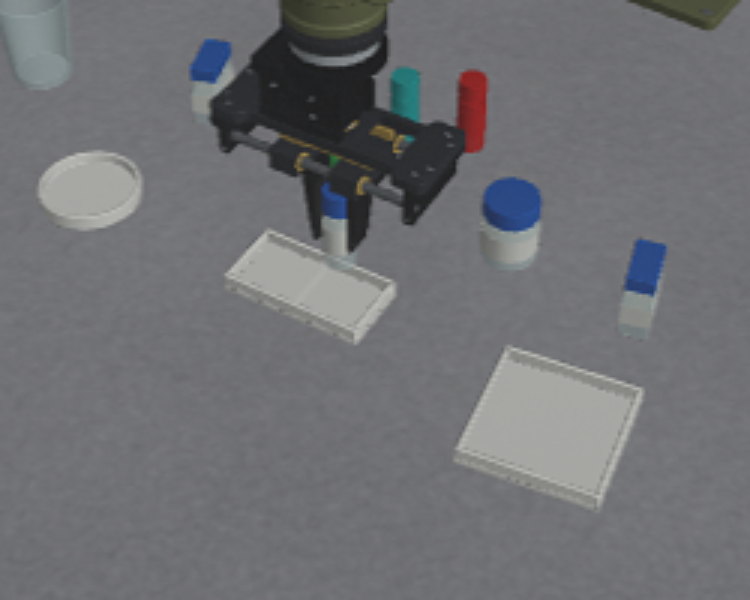

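The vial hangs upright at (335,215) in the crop, over the near bay. Lowering it with a gentle end.

```bash
python3 -m pendant '[[[0,0,0.015,0],[0,0,0.03,0],[0,0,0.038,0],[0,0,0.042,0],[0,0,0.044,0],[0,0,0.0455,0],[0,0,0.0455,0],[0,0,0.0455,0]]]' ; python3 d.py 613.2 21.4 29.6 94.8
```

```text
time_s: 6.75
ee_pos: [613.6, 21.0, 30.5]
eef_rot: [-0.139, 3.138, -0.0]
force: [1.0, -0.0, -0.2]
finger_gap: 0.271
t 6.75 pos [613.6  21.   30.5] yawY 95.08 F [ 1.  -0.  -0.2] gap 25.8
shift m [0.0004 0.0004 0.0009] spin 0.005
```

Lower the last 1 mm, release to 45 mm, then go up.

```bash
python3 -m pendant '[[[0,0,0.001,0],[0,0,0.001,0],[0,0,0.001,0]]]' ; python3 -m pendant '[[[0,0,0,0],[0,0,0,0],[0,0,0,0],[0,0,0,0],[0,0,-0.03,0],[0,0,-0.07,0],[0,0,-0.11,0],[0,0,-0.11,0],[0,0,-0.11,0]]]' 0.048; python3 d.py 475.7 -114.4 130 94.8; python3 - <<'E'
from h import *
for n in("top","wrist"):
  c=ctrl.camera(n); cv2.imwrite(f"pics/{n}3.png",c["pixels"][:,:,::-1])
  for ce,s,m in blobs(c,(108,150,60),(125,255,255)):
    if n=="top" and ce[0]<50: continue
    print(n,ce.round(1),s[4],ray(c,*ce,68)[:2].round(1),ray(c,*ce,55)[:2].round(1))
E
```

```text
time_s: 7.12
ee_pos: [613.7, 21.0, 29.7]
eef_rot: [-0.139, 3.138, -0.0]
force: [-0.1, -0.3, 2.4]
finger_gap: 0.27
time_s: 8.25
ee_pos: [612.9, 21.0, 138.5]
eef_rot: [0.139, -3.138, -0.0]
force: [-0.4, 0.1, -0.6]
finger_gap: 0.504
t 8.25 pos [612.9  21.  138.5] yawY 95.08 F [-0.4  0.1 -0.6] gap 47.9
shift m [ 0.1487 -0.1228  0.0086] spin 0.0049
top [225.1 209.9] 143 [485.4 220.5] [487.2 223.6]
top [395.1 212.2] 146 [ 478.6 -220.5] [ 480.2 -223.3]
top [354.1 213.1] 61 [ 476.4 -114. ] [ 478.1 -115.4]
wrist [6.8 9.4] 280 [ 496.7 -195.5] [ 494.2 -206.9]
wrist [141.1   4.1] 314 [ 485.8 -108.9] [ 482.7 -115.6]
wrist [456.1  34.3] 4452 [485.3  97. ] [482.2 101.5]
wrist [622.8  57.2] 2329 [489.1 210.9] [486.3 221.5]
wrist [324.6 212.3] 970 [614.9  21.6] [618.8  22. ]
```

View pics/wrist3.png

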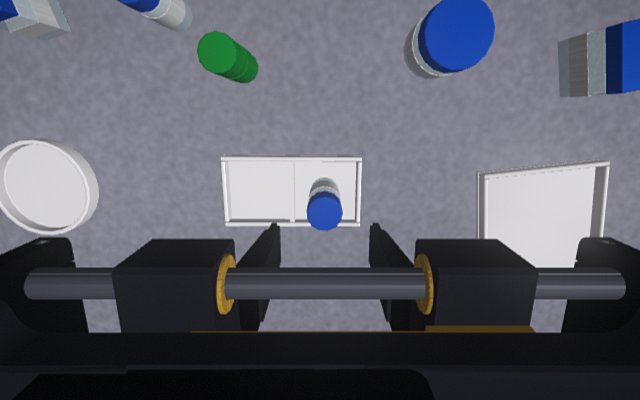

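View pics/top3.png

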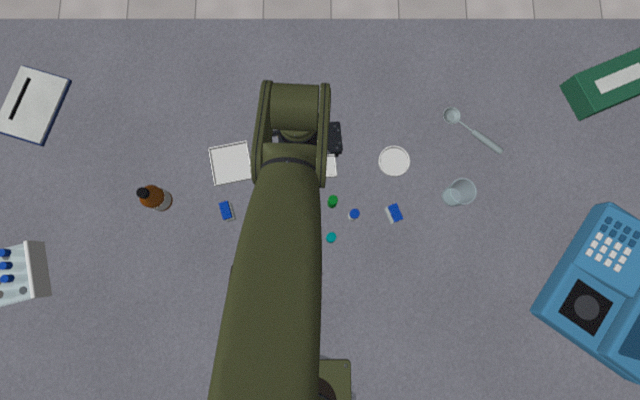

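The wrist view shows the vial upright in the right-hand bay (cap at (325,212), divider at x≈294). Now the second vial.

```bash
python3 -m pendant '[[[0.04,-0.033,0,0],[0.09,-0.075,0,0],[0.13,-0.107,0,0],[0.149,-0.123,0,0],[0.149,-0.123,0,0],[0.149,-0.123,0.03,0],[0.149,-0.123,0.05,0],[0.149,-0.123,0.05,0],[0.149,-0.123,0.05,0],[0.149,-0.123,0.05,0]]]' 0.055; python3 d.py 475.7 -114.4 26 94.8
```

```text
time_s: 9.6
ee_pos: [476.8, -114.7, 90.2]
eef_rot: [-0.14, 3.137, -0.001]
force: [-0.1, -0.4, -1.0]
finger_gap: 0.579
t 9.6 pos [ 476.8 -114.7   90.2] yawY 95.1 F [-0.1 -0.4 -1. ] gap 55.1
shift m [0.0012 0.0005 0.0642] spin 0.0053
```

```bash
python3 -m pendant '[[[0.001,0,0.03,0],[0.001,0,0.05,0],[0.001,0,0.062,0],[0.001,0,0.064,0],[0.001,0,0.064,0],[0.001,0,0.064,0]]]'; python3 -m pendant '[[[0,0,0,0],[0,0,0,0],[0,0,0,0],[0,0,0,0],[0,0,0,0],[0,0,0,0],[0,0,0,0],[0,0,0,0]]]' 0.015; python3 d.py 618.2 -38.4 30 94.8
```

```text
time_s: 10.35
ee_pos: [475.6, -115.1, 26.1]
eef_rot: [-0.139, 3.137, -0.001]
force: [-0.7, -1.1, 0.5]
finger_gap: 0.58
time_s: 11.35
ee_pos: [474.9, -114.8, 25.2]
eef_rot: [0.139, -3.138, -0.0]
force: [0.9, -0.4, 0.2]
finger_gap: 0.268
t 11.35 pos [ 474.9 -114.8   25.2] yawY 95.08 F [ 0.9 -0.4  0.2] gap 25.5
shift m [-0.1495  0.0634 -0.0048] spin 0.0049
```

Green stands close to the straight path, so I lift 95 mm first.

```bash
python3 -m pendant '[[[0,0,-0.02,0],[0,0,-0.05,0],[0,0,-0.08,0],[0,0,-0.095,0],[0,0,-0.095,0],[-0.03,0.012,-0.095,0],[-0.065,0.027,-0.095,0],[-0.1,0.043,-0.095,0],[-0.13,0.055,-0.095,0],[-0.145,0.061,-0.095,0],[-0.149,0.0635,-0.095,0],[-0.149,0.0635,-0.095,0]]]' ; python3 -m pendant '[[[0,0,0.03,0],[0,0,0.06,0],[0,0,0.07,0],[0,0,0.07,0],[0,0,0.07,0],[0,0,0.07,0]]]'; python3 d.py 618.2 -38.4 29.2 94.8
```

```text
time_s: 12.85
ee_pos: [616.9, -38.5, 119.5]
eef_rot: [0.139, -3.137, -0.0]
force: [1.6, 0.8, -0.3]
finger_gap: 0.27
time_s: 13.6
ee_pos: [618.7, -38.5, 51.7]
eef_rot: [-0.139, 3.136, -0.001]
force: [0.4, 0.0, -0.0]
finger_gap: 0.272
t 13.6 pos [618.7 -38.5  51.7] yawY 95.08 F [ 0.4  0.  -0. ] gap 25.8
shift m [0.0005 0.0002 0.0225] spin 0.0049
```

```bash
python3 -m pendant '[[[0,0,0.01,0],[0,0,0.016,0],[0,0,0.019,0],[0,0,0.021,0],[0,0,0.022,0],[0,0,0.022,0],[0,0,0.022,0]]]'; python3 d.py 618.2 -38.4 29.2 94.8
```

```text
time_s: 14.48
ee_pos: [617.5, -38.3, 29.2]
eef_rot: [0.139, -3.137, -0.0]
force: [-3.7, 1.5, 5.9]
finger_gap: 0.271
t 14.47 pos [617.5 -38.3  29.2] yawY 95.09 F [-3.7  1.5  5.9] gap 25.8
shift m [-0.0007 -0.0002  0.    ] spin 0.005
```

```bash
python3 -m pendant '[[[0,0,0,0],[0,0,0,0],[0,0,0,0],[0,0,0,0],[0,0,-0.03,0],[0,0,-0.07,0],[0,0,-0.1,0],[0,0,-0.1,0],[0,0,-0.1,0]]]' 0.046; python3 - <<'E'
from h import *
for n in("wrist",):
  c=ctrl.camera(n); cv2.imwrite(f"pics/{n}4.png",c["pixels"][:,:,::-1])
  for ce,s,m in blobs(c,(108,150,60),(125,255,255)):
    print(n,ce.round(1),s[4],ray(c,*ce,70)[:2].round(1),ray(c,*ce,55)[:2].round(1))
E
python3 d.py 482.8 100.5 110 94.8
```

```text
time_s: 15.6
ee_pos: [617.0, -38.2, 126.9]
eef_rot: [0.139, -3.137, -0.0]
force: [0.9, 0.2, -0.7]
finger_gap: 0.482
wrist [65.5  8.5] 870 [ 500.  -207.8] [ 496.9 -218.6]
wrist [552.1  33.4] 5126 [487.  93.] [483.1 102.1]
wrist [324.8 217.9] 1083 [619.9 -37.5] [624.6 -37. ]
wrist [411.5 218.8] 1001 [615.  24.] [619.5  28.6]
t 15.65 pos [616.5 -38.2 126.2] yawY 95.08 F [-0.6  1.1 -1.1] gap 46.0
shift m [0.1209 0.15   0.0166] spin 0.0049
```

View pics/wrist4.png

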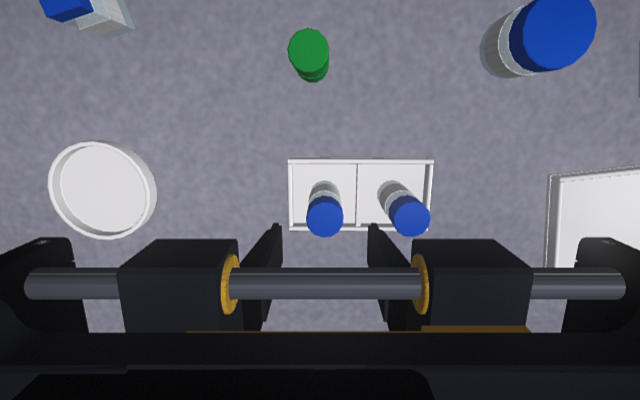

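Each vial stands upright in its own bay (caps at (325,218) and (411,219), divider at x≈357). Next the jar.

```bash
python3 -m pendant '[[[0.03,0.037,0,0],[0.07,0.087,0,0],[0.105,0.13,0,0],[0.121,0.15,0,0],[0.121,0.15,0,0],[0.121,0.15,0.015,0],[0.121,0.15,0.015,0],[0.121,0.15,0.015,0],[0.121,0.15,0.015,0]]]' 0.075; python3 d.py 482.8 100.7 22 94.8
```

```text
time_s: 16.77
ee_pos: [484.4, 100.0, 113.3]
eef_rot: [-0.138, 3.138, -0.0]
force: [-0.2, -0.5, 0.7]
finger_gap: 0.787
t 16.77 pos [484.4 100.  113.3] yawY 95.04 F [-0.2 -0.5  0.7] gap 74.8
shift m [0.0015 0.0009 0.0913] spin 0.0042
```

```bash
python3 -m pendant '[[[0.0015,0,0.03,0],[0.0015,0,0.06,0],[0.0015,0,0.08,0],[0.0015,0,0.0905,0],[0.0015,0,0.0905,0],[0.0015,0,0.0905,0],[0.0015,0,0.0905,0]]]'; python3 -m pendant '[[[0,0,0,0],[0,0,0,0],[0,0,0,0],[0,0,0,0],[0,0,0,0],[0,0,0,0],[0,0,0,0],[0,0,0,0]]]' 0.035; python3 d.py 633 -232.5 30 94.8
```

```text
time_s: 17.65
ee_pos: [483.2, 100.3, 23.7]
eef_rot: [-0.139, 3.137, 0.0]
force: [-0.4, -0.1, -0.2]
finger_gap: 0.79
time_s: 18.65
ee_pos: [482.4, 100.2, 22.7]
eef_rot: [-0.139, 3.138, -0.0]
force: [0.0, -0.2, 1.9]
finger_gap: 0.5
t 18.65 pos [482.4 100.2  22.7] yawY 95.08 F [ 0.  -0.2  1.9] gap 47.6
shift m [-0.1205 -0.3447 -0.0072] spin 0.0049
```

```bash
python3 -m pendant '[[[0,0,-0.02,0],[0,0,-0.05,0],[0,0,-0.085,0],[0,0,-0.11,0],[0,0,-0.115,0],[-0.01,-0.03,-0.115,0],[-0.025,-0.07,-0.115,0],[-0.04,-0.115,-0.115,0],[-0.055,-0.16,-0.115,0],[-0.07,-0.205,-0.115,0],[-0.085,-0.25,-0.115,0],[-0.1,-0.29,-0.115,0]]]'; python3 -m pendant '[[[-0.012,-0.03,0,0],[-0.02,-0.05,0,0],[-0.02,-0.054,0,0],[-0.02,-0.054,0,0],[-0.02,-0.054,0,0]]]'; python3 d.py 633 -232.5 27 94.8;  python3 - <<'E'
from h import *
for n in("wrist","scene"):
  c=ctrl.camera(n); cv2.imwrite(f"pics/{n}5.png",c["pixels"][:,:,::-1])
E
```

```text
time_s: 20.15
ee_pos: [607.2, -181.1, 135.3]
eef_rot: [0.138, -3.136, -0.002]
force: [-0.2, -1.0, -0.2]
finger_gap: 0.503
time_s: 20.78
ee_pos: [631.9, -230.8, 137.1]
eef_rot: [0.14, -3.138, -0.001]
force: [-0.0, 0.2, -1.5]
finger_gap: 0.502
t 20.77 pos [ 631.9 -230.8  137.1] yawY 95.13 F [-0.   0.2 -1.5] gap 47.8
shift m [-0.0011 -0.0019  0.1101] spin 0.0057
```

View pics/scene5.png

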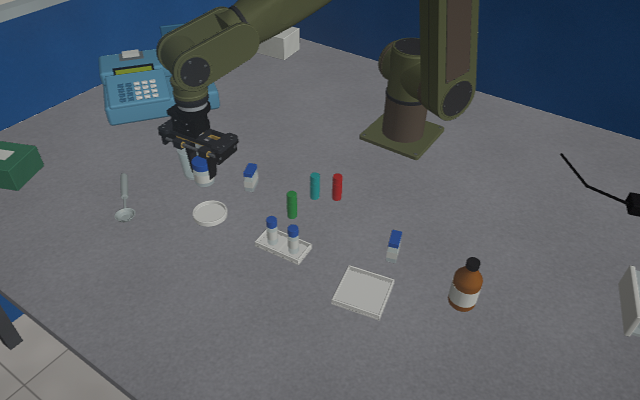

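The jar is upright in the fingers (≈(202,170)), both vials stand in their tray, and the beaker is clear. Lowering onto the dish.

```bash
python3 -m pendant '[[[-0.0005,-0.001,0.03,0],[-0.0005,-0.001,0.06,0],[-0.0005,-0.001,0.085,0],[-0.0005,-0.001,0.098,0],[-0.0005,-0.001,0.104,0],[-0.0005,-0.001,0.107,0],[-0.0005,-0.001,0.109,0],[-0.0005,-0.001,0.109,0],[-0.0005,-0.001,0.109,0]]]'; python3 d.py 633 -232.5 26.7 94.8
```

```text
time_s: 22.0
ee_pos: [633.3, -232.9, 29.2]
eef_rot: [-0.139, 3.138, -0.001]
force: [-0.9, -0.2, -1.0]
finger_gap: 0.497
t 22.0 pos [ 633.3 -232.9   29.2] yawY 95.08 F [-0.9 -0.2 -1. ] gap 47.3
shift m [0.0002 0.0004 0.0025] spin 0.0049
```

```bash
python3 -m pendant '[[[0,0,0.001,0],[0,0,0.002,0],[0,0,0.002,0],[0,0,0.002,0]]]'; python3 d.py 633 -232.5 26.7 94.8
```

```text
time_s: 22.5
ee_pos: [633.1, -232.8, 26.8]
eef_rot: [-0.139, 3.138, -0.0]
force: [0.3, -0.8, -0.3]
finger_gap: 0.5
t 22.5 pos [ 633.1 -232.8   26.8] yawY 95.08 F [ 0.3 -0.8 -0.3] gap 47.6
shift m [0.     0.0003 0.0001] spin 0.0049
```

```bash
python3 -m pendant '[[[0,0,0.0005,0],[0,0,0.001,0],[0,0,0.001,0],[0,0,0.001,0]]]'; python3 -m pendant '[[[0,0,0,0],[0,0,0,0],[0,0,0,0],[0,0,0,0],[0,0,-0.03,0],[0,0,-0.07,0],[0,0,-0.11,0],[0,0,-0.11,0],[0,0,-0.11,0]]]' 0.07; python3 - <<'E'
from h import *
for n in("wrist",):
  c=ctrl.camera(n); cv2.imwrite(f"pics/{n}6.png",c["pixels"][:,:,::-1])
  for ce,s,m in blobs(c,(108,150,60),(125,255,255)):
    print(n,ce.round(1),s[4],ray(c,*ce,68)[:2].round(1),ray(c,*ce,57)[:2].round(1))
E
python3 d.py 480 -222.8 110 111
```

```text
time_s: 23.0
ee_pos: [633.1, -232.8, 26.7]
eef_rot: [-0.139, 3.138, -0.0]
force: [-1.5, 1.0, 5.6]
finger_gap: 0.499
time_s: 24.12
ee_pos: [632.5, -232.6, 134.8]
eef_rot: [0.139, -3.138, -0.001]
force: [0.1, 0.8, -1.3]
finger_gap: 0.736
wrist [366.4  10.6] 871 [ 497.6 -217.4] [ 494.6 -216.4]
wrist [324.1 209.3] 3154 [ 632.  -232.6] [ 635.2 -232.3]
wrist [601.1 218.2] 919 [620.6 -26.7] [623.3 -16.9]
t 24.18 pos [ 632.  -232.3  133.7] yawY 95.08 F [-0.1 -0.6 -0. ] gap 70.1
shift m [0.1505 0.0229 0.0241] spin -0.2779
```

View pics/wrist6.png

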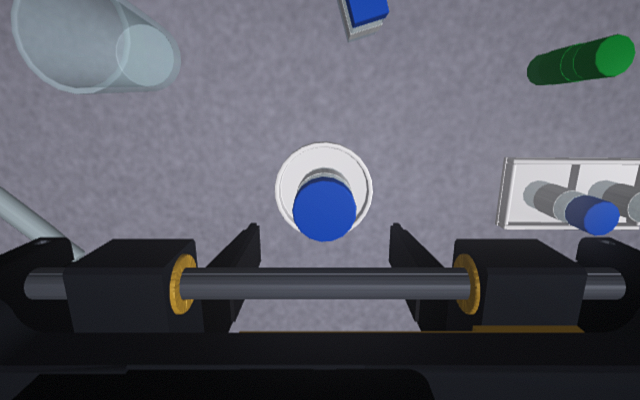

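The jar stands in the dish (lid at (324,209), dish centre ≈(323,190), offset consistent with parallax). Next the right cuvette. I move above it and check its yaw from the wrist camera.

```bash
python3 -m pendant '[[[0.04,0.006,0,-0.1],[0.09,0.014,0,-0.2],[0.135,0.021,0,-0.278],[0.1505,0.023,0,-0.278],[0.1505,0.023,0.01,-0.278],[0.1505,0.023,0.01,-0.278],[0.1505,0.023,0.01,-0.278],[0.1505,0.023,0.01,-0.278]]]' 0.055; python3 - <<'E'
from h import *
for n in("wrist",):
  c=ctrl.camera(n); cv2.imwrite(f"pics/{n}7.png",c["pixels"][:,:,::-1])
  for ce,s,m in blobs(c,(108,150,60),(125,255,255),300):
    cn=max(cv2.findContours(m.astype(np.uint8),0,1)[0],key=cv2.contourArea)
    P=np.array([ray(c,u,v,60)[:2] for u,v in cn[:,0]],np.float32); r=cv2.minAreaRect(P)
    print(n,ce.round(1),s[4],ray(c,*ce,57)[:2].round(1),np.round(r[0],1),np.round(r[1],1),round(r[2],1))
E
python3 d.py 480 -222.8 22 111
```

```text
time_s: 25.18
ee_pos: [481.8, -223.3, 125.7]
eef_rot: [-0.573, 3.089, -0.0]
force: [-0.7, -0.2, -0.1]
finger_gap: 0.578
wrist [327.1 206.9] 2065 [ 479.4 -221.5] [ 479.2 -221.6] [47.3 24. ] 21.1
t 25.23 pos [ 481.7 -223.3  125.8] yawY 111.03 F [ 0.2  0.1 -0.3] gap 55.4
shift m [0.0014 0.001  0.1038] spin 0.0005
```

View pics/wrist7.png

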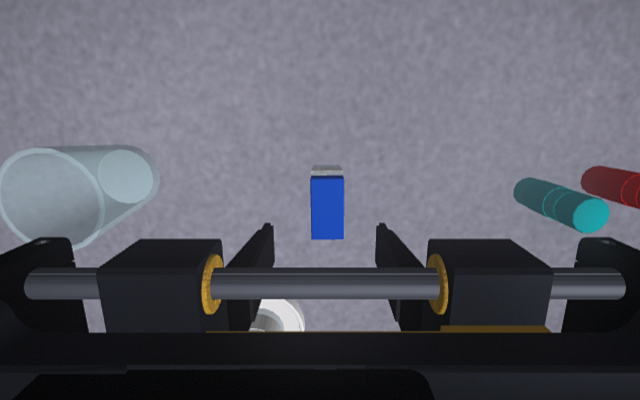

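Yaw is aligned (stopper at (327,207), square to the fingers).

```bash
python3 -m pendant '[[[0.002,0.0015,0.03,0],[0.002,0.0015,0.06,0],[0.002,0.0015,0.09,0],[0.002,0.0015,0.103,0],[0.002,0.0015,0.103,0],[0.002,0.0015,0.103,0],[0.002,0.0015,0.103,0]]]'; python3 -m pendant '[[[0,0,0,0],[0,0,0,0],[0,0,0,0],[0,0,0,0],[0,0,0,0],[0,0,0,0],[0,0,0,0],[0,0,0,0]]]' 0.014; python3 d.py 480 -222.8 140 101.4;python3 d.py 632 199 140 101.4
```

```text
time_s: 26.1
ee_pos: [479.6, -223.1, 24.1]
eef_rot: [-0.572, 3.087, -0.003]
force: [0.4, 0.9, 0.7]
finger_gap: 0.576
time_s: 27.1
ee_pos: [478.6, -222.5, 22.7]
eef_rot: [0.573, -3.089, -0.0]
force: [-0.2, 0.2, 0.9]
finger_gap: 0.251
t 27.1 pos [ 478.6 -222.5   22.7] yawY 111.01 F [-0.2  0.2  0.9] gap 23.8
shift m [-0.0012 -0.0008 -0.1173] spin 0.1678
t 27.1 pos [ 478.6 -222.5   22.7] yawY 111.01 F [-0.2  0.2  0.9] gap 23.8
shift m [-0.2943  0.3385 -0.1173] spin 0.1678
```

```bash
python3 -m pendant '[[[0,0,-0.02,0],[0,0,-0.05,0],[0,0,-0.085,0],[0,0,-0.11,0],[0,0,-0.117,0],[-0.02,0.023,-0.117,0],[-0.05,0.058,-0.117,0],[-0.08,0.092,-0.117,0],[-0.11,0.127,-0.117,0],[-0.14,0.161,-0.117,0.05],[-0.17,0.196,-0.117,0.1],[-0.2,0.23,-0.117,0.15]]]'; python3 d.py 632 199 140 101.4
```

```text
time_s: 28.6
ee_pos: [582.3, 65.4, 137.8]
eef_rot: [0.337, -3.121, -0.0]
force: [0.2, -0.8, -0.9]
finger_gap: 0.255
t 28.6 pos [582.3  65.4 137.8] yawY 102.34 F [ 0.2 -0.8 -0.9] gap 24.2
shift m [-0.0771  0.1199 -0.0024] spin 0.0163
```

```bash
python3 -m pendant '[[[-0.025,0.04,0,0.016],[-0.05,0.08,0,0.016],[-0.068,0.108,0,0.016],[-0.077,0.12,0,0.016],[-0.077,0.12,0,0.016],[-0.077,0.12,0,0.016],[-0.077,0.12,0,0.016]]]'; python3 d.py 632 199 27 101.4; python3 - <<'E'
from h import *
for n in("wrist",):
  c=ctrl.camera(n); cv2.imwrite(f"pics/{n}8.png",c["pixels"][:,:,::-1])
E
```

```text
time_s: 29.48
ee_pos: [632.0, 196.5, 139.6]
eef_rot: [0.313, -3.126, 0.0]
force: [-0.3, -0.0, -0.5]
finger_gap: 0.251
t 29.48 pos [632.  196.5 139.6] yawY 101.42 F [-0.3 -0.  -0.5] gap 23.9
shift m [-0.0005  0.0025  0.1126] spin 0.0004
```

View pics/wrist8.png

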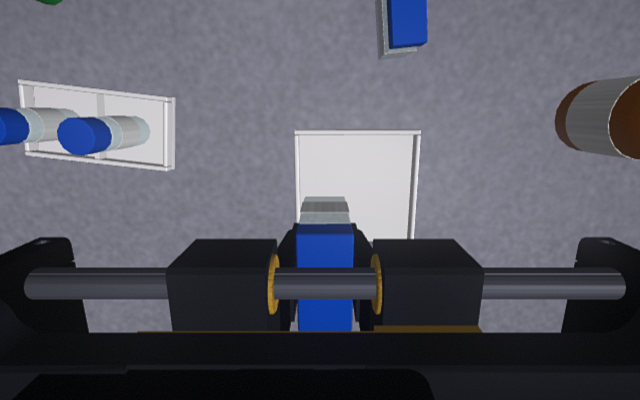

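```bash
python3 -m pendant '[[[-0.0005,0.001,0.03,0],[-0.0005,0.001,0.06,0],[-0.0005,0.001,0.085,0],[-0.0005,0.001,0.1,0],[-0.0005,0.001,0.107,0],[-0.0005,0.001,0.11,0],[-0.0005,0.001,0.1115,0],[-0.0005,0.001,0.1115,0],[-0.0005,0.001,0.1115,0],[-0.0005,0.001,0.1115,0]]]'; python3 d.py 632 199 26.7 101.4
```

```text
time_s: 30.78
ee_pos: [632.7, 198.8, 28.5]
eef_rot: [-0.315, 3.125, 0.0]
force: [-0.4, -0.6, -1.6]
finger_gap: 0.252
t 30.77 pos [632.7 198.8  28.5] yawY 101.5 F [-0.4 -0.6 -1.6] gap 24.0
shift m [0.0007 0.0003 0.0018] spin 0.0018
```

```bash
python3 -m pendant '[[[0,0,0.001,0],[0,0,0.0015,0],[0,0,0.002,0],[0,0,0.0025,0],[0,0,0.0025,0],[0,0,0.0025,0]]]'; python3 d.py 632 199 26.7 101.4
```

```text
time_s: 31.52
ee_pos: [632.6, 198.8, 26.7]
eef_rot: [0.315, -3.126, 0.0]
force: [-3.5, -0.4, 4.4]
finger_gap: 0.25
t 31.52 pos [632.6 198.8  26.7] yawY 101.5 F [-3.5 -0.4  4.4] gap 23.8
shift m [0.0005 0.0003 0.    ] spin 0.0018
```

Contact (4.4 N). Release, rise, then go above the left cuvette.

```bash
python3 -m pendant '[[[0,0,0,0],[0,0,0,0],[0,0,0,0],[0,0,0,0],[0,0,-0.03,0],[0,0,-0.07,0],[0,0,-0.11,0],[0,0,-0.11,0],[0,0,-0.11,0]]]' 0.044; python3 d.py 486.8 223.6 125 108.1;  python3 - <<'E'
from h import *
c=ctrl.camera("wrist"); cv2.imwrite("pics/wrist9.png",c["pixels"][:,:,::-1])
E
```

```text
time_s: 32.65
ee_pos: [632.1, 198.6, 134.8]
eef_rot: [0.315, -3.125, 0.0]
force: [-0.4, -0.6, -0.6]
finger_gap: 0.461
t 32.65 pos [632.1 198.6 134.8] yawY 101.5 F [-0.4 -0.6 -0.6] gap 43.8
shift m [0.1373 0.0534 0.0099] spin -0.1152
```

View pics/wrist9.png

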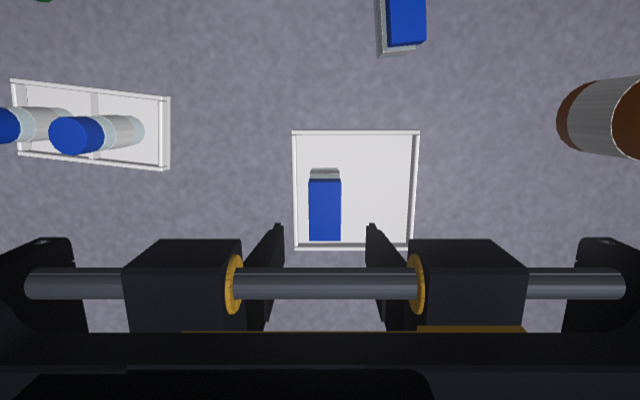

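The cuvette stands upright in the left part of the tray (stopper ≈(325,210)), with room on the right for the other.

```bash
python3 -m pendant '[[[0.04,0.015,0,-0.05],[0.085,0.033,0,-0.115],[0.125,0.049,0,-0.115],[0.137,0.0535,0,-0.115],[0.137,0.0535,0.01,-0.115],[0.137,0.0535,0.01,-0.115],[0.137,0.0535,0.01,-0.115],[0.137,0.0535,0.01,-0.115]]]' 0.055; python3 - <<'E'
from h import *
for n in("wrist",):
  c=ctrl.camera(n); cv2.imwrite(f"pics/{n}10.png",c["pixels"][:,:,::-1])
  for ce,s,m in blobs(c,(108,150,60),(125,255,255),300):
    cn=max(cv2.findContours(m.astype(np.uint8),0,1)[0],key=cv2.contourArea)
    P=np.array([ray(c,u,v,60)[:2] for u,v in cn[:,0]],np.float32); r=cv2.minAreaRect(P)
    print(n,ce.round(1),s[4],ray(c,*ce,57)[:2].round(1),np.round(r[0],1),np.round(r[1],1),round(r[2],1))
E
python3 d.py 486.8 223.6 22 108.1
```

```text
time_s: 33.7
ee_pos: [488.4, 223.7, 125.7]
eef_rot: [-0.493, 3.103, -0.0]
force: [0.5, -1.4, 1.0]
finger_gap: 0.58
wrist [325.  206.6] 2080 [486.4 224. ] [486.1 224.1] [48.1 23.9] 17.4
t 33.75 pos [488.3 223.8 125.8] yawY 108.06 F [ 0.  -0.1 -0.2] gap 54.8
shift m [0.0015 0.0003 0.1038] spin -0.0007
```

View pics/wrist10.png

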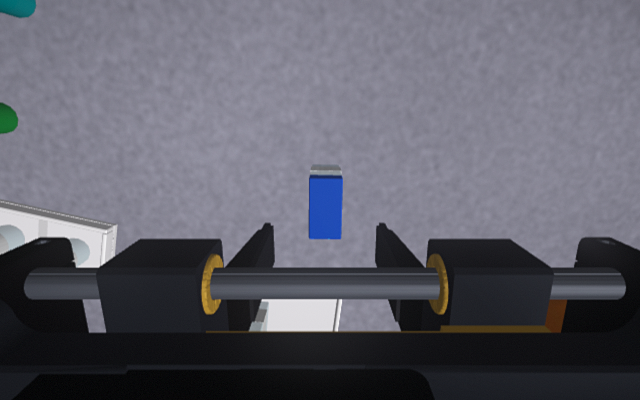

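The stopper (325,207) is centred and square to the fingers. Grasping.

```bash
python3 -m pendant '[[[0.002,0.0,0.03,0],[0.002,0.0,0.06,0],[0.002,0.0,0.09,0],[0.002,0.0,0.103,0],[0.002,0.0,0.103,0],[0.002,0.0,0.103,0],[0.002,0.0,0.103,0]]]'; python3 -m pendant '[[[0,0,0,0],[0,0,0,0],[0,0,0,0],[0,0,0,0],[0,0,0,0],[0,0,0,0],[0,0,0,0],[0,0,0,0]]]' 0.014; python3 d.py 621.9 250 140 101.4
```

```text
time_s: 34.62
ee_pos: [486.8, 223.6, 24.1]
eef_rot: [-0.493, 3.1, 0.001]
force: [-0.9, 0.5, 0.8]
finger_gap: 0.58
time_s: 35.62
ee_pos: [485.7, 223.2, 22.7]
eef_rot: [0.494, -3.102, -0.0]
force: [-0.9, -0.5, 0.8]
finger_gap: 0.247
t 35.62 pos [485.7 223.2  22.7] yawY 108.09 F [-0.9 -0.5  0.8] gap 23.5
shift m [-0.1378 -0.0168 -0.1173] spin 0.1167
```

```bash
python3 -m pendant '[[[0,0,-0.02,0],[0,0,-0.05,0],[0,0,-0.085,0],[0,0,-0.1,0],[-0.025,-0.003,-0.1,0.04],[-0.055,-0.007,-0.1,0.08],[-0.09,-0.011,-0.1,0.117],[-0.12,-0.015,-0.1,0.117],[-0.138,-0.017,-0.1,0.117],[-0.138,-0.017,-0.1,0.117],[-0.138,-0.017,-0.1,0.117],[-0.138,-0.017,-0.1,0.117]]]'; python3 d.py 621.9 250 26.7 101.4; python3 - <<'E'
from h import *
c=ctrl.camera("wrist"); cv2.imwrite("pics/wrist11.png",c["pixels"][:,:,::-1])
E
```

```text
time_s: 37.12
ee_pos: [621.3, 249.8, 122.3]
eef_rot: [0.312, -3.125, 0.0]
force: [0.4, 0.4, -0.8]
finger_gap: 0.248
t 37.12 pos [621.3 249.8 122.3] yawY 101.39 F [ 0.4  0.4 -0.8] gap 23.6
shift m [-0.0007  0.0001  0.0956] spin -0.0001
```

View pics/wrist11.png

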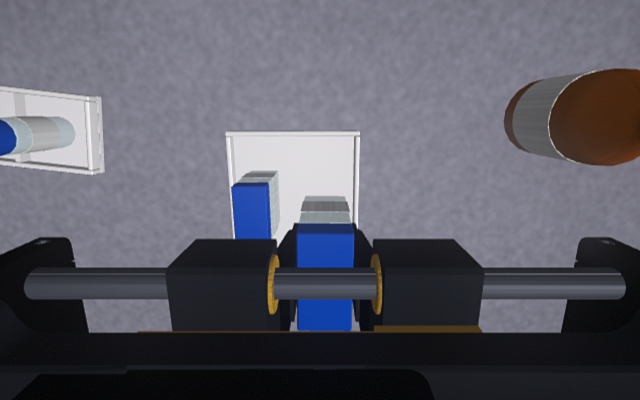

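The held cuvette sits over the right part of the tray, with clear space to the placed one at (252,210). Lowering.

```bash
python3 -m pendant '[[[-0.0005,0.0005,0.03,0],[-0.0005,0.0005,0.06,0],[-0.0005,0.0005,0.08,0],[-0.0005,0.0005,0.088,0],[-0.0005,0.0005,0.092,0],[-0.0005,0.0005,0.094,0],[-0.0005,0.0005,0.095,0],[-0.0005,0.0005,0.096,0],[-0.0005,0.0005,0.096,0],[-0.0005,0.0005,0.096,0]]]'; python3 d.py 621.9 250 26.7 101.4
```

```text
time_s: 38.42
ee_pos: [622.6, 250.5, 26.8]
eef_rot: [-0.312, 3.126, 0.0]
force: [-0.3, 0.3, -0.3]
finger_gap: 0.25
t 38.42 pos [622.6 250.5  26.8] yawY 101.39 F [-0.3  0.3 -0.3] gap 23.8
shift m [ 0.0008 -0.0004  0.0001] spin -0.0002
```

```bash
python3 -m pendant '[[[0,0,0.0005,0],[0,0,0.001,0],[0,0,0.001,0],[0,0,0.001,0]]]'; python3 -m pendant '[[[0,0,0,0],[0,0,0,0],[0,0,0,0],[0,0,0,0],[0,0,-0.03,0],[0,0,-0.07,0],[0,0,-0.11,0],[0,0,-0.15,0],[0,0,-0.15,0]]]' 0.04; python3 d.py 400 200 220
```

```text
time_s: 38.92
ee_pos: [622.7, 250.6, 26.7]
eef_rot: [-0.312, 3.126, -0.0]
force: [-3.1, -1.7, 5.2]
finger_gap: 0.249
time_s: 40.05
ee_pos: [625.1, 251.4, 180.9]
eef_rot: [-0.311, 3.118, 0.003]
force: [-1.0, 0.2, 0.2]
finger_gap: 0.423
t 40.05 pos [625.1 251.4 180.9] yawY 101.39 F [-1.   0.2  0.2] gap 40.2
shift m [ 0.2305 -0.0059 -0.0412] spin 0
```

Retreat toward the base and do a final check with the fixed cameras.

```bash
python3 -m pendant '[[[0.03,0,-0.04,0],[0.08,0.02,-0.05,0],[0.13,0.04,-0.05,0],[0.18,0.06,-0.05,0],[0.23,0.08,-0.05,0],[0.28,0.1,-0.05,0],[0.28,0.1,-0.05,0],[0.28,0.1,-0.05,0],[0.28,0.1,-0.05,0]]]'; python3 - <<'E'
from h import *
print(ctrl.get_state()["force"])
def loc(p,c,a):
    a=np.radians(a); d=np.array(p)-c; return np.round([np.cos(a)*d[0]+np.sin(a)*d[1],-np.sin(a)*d[0]+np.cos(a)*d[1]],1)
for n in("top","scene"):
  c=ctrl.camera(n); px=c["pixels"]; cr=px[130:260,130:480] if n=="top" else px[120:340,160:500]
  cv2.imwrite(f"pics/{n}12.png",cv2.resize(cr[:,:,::-1],None,fx=2.2,fy=2.2,interpolation=2))
  for ce,s,m in blobs(c,(108,150,60),(125,255,255),40):
    if not(160<ce[0]<420 and 130<ce[1]<330): continue
    p70=ray(c,*ce,70)[:2];p61=ray(c,*ce,61)[:2];p59=ray(c,*ce,59)[:2]
    print(n,ce.round(1),s[4],"vial",loc(p70,(615.7,-8.5),4.8),"cuv",loc(p61,(627,224.5),11.4),"jar",loc(p59,(633,-232.5),0))
  for ce,s,m in blobs(c,(8,150,60),(18,255,255),30):
    if 100<ce[0]<500 and 160<ce[1]<330: print("amber",ce.round(),s[4])
E
```

```text
time_s: 41.18
ee_pos: [329.1, 293.0, 225.2]
eef_rot: [0.31, -3.126, 0.001]
force: [-0.7, 1.4, 0.4]
finger_gap: 0.418
[-0.71936766  1.38555218  0.37674316]
top [236.  154.9] 121 vial [ 33.4 202.8] cuv [  2.3 -27.2] jar [  2.2 431.2]
top [397.1 154.9] 207 vial [  -2.8 -222.9] cuv [ -83.4 -449.8] jar [ 1.7 -0.8]
top [216.3 158.8] 136 vial [ 27.1 255.2] cuv [ 2.  26.1] jar [ -8.7 483.5]
top [324.6 159.6] 65 vial [  0.6 -29.9] cuv [ -57.6 -256.7] jar [-11.2 194. ]
top [302.5 161.7] 62 vial [-0.1 28.9] cuv [ -51.5 -197.6] jar [-16.8 253.2]
amber [153. 197.] 287
scene [206.8 198.2] 244 vial [   8.6 -216.2] cuv [ -81.9 -448.6] jar [ 0.9 -0.8]
scene [271.5 221.7] 102 vial [ -1.2 -29.9] cuv [ -70.2 -260.5] jar [-24.9 186.4]
scene [292.8 230.4] 102 vial [-1.5 29.1] cuv [ -63.6 -201.2] jar [-30.2 246. ]
scene [353.4 272. ] 207 vial [ 41.8 208.1] cuv [  0.7 -26.4] jar [ -1.6 430.5]
scene [376.4 279.9] 217 vial [ 36.8 260. ] cuv [ 1.7 26.2] jar [-11.1 482.4]
amber [472. 282.] 354
amber [464. 309.] 42
```

View pics/top12.png

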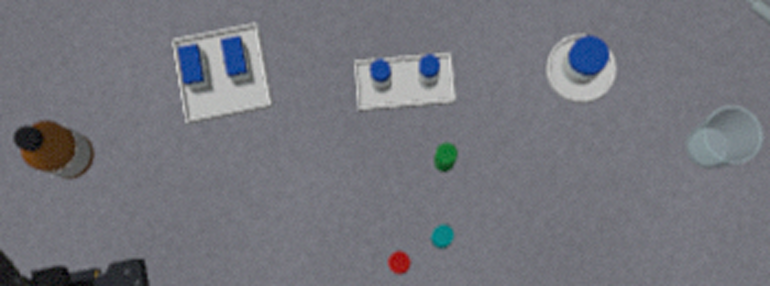

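View pics/scene12.png

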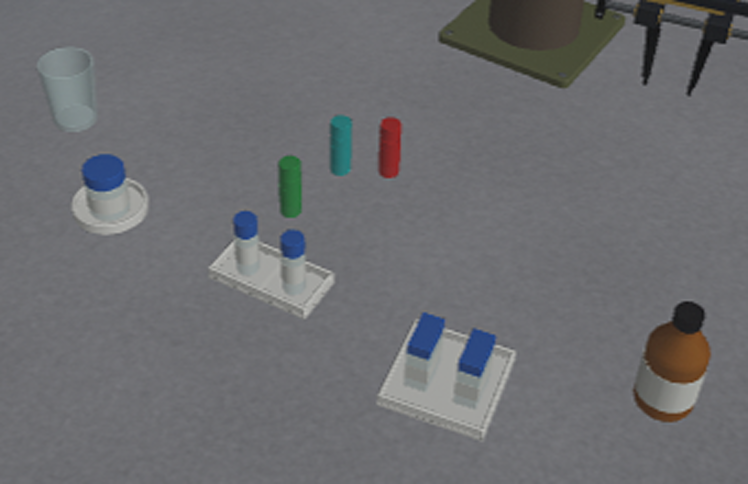

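Both views show all five pieces upright and within about 3 mm of their intended spots. The bottle's pixels have not moved, and the beaker and look-alikes look the same as at the start. Handing in.

```bash
python3 -c "
from rig import ctrl
print(ctrl.finish_job())"
```

```text
the job is handed in; nothing more can be done
None
```

I placed all five pieces and handed the job in at about 41 s of the 115 s allowed. `finish_job` reports no verdict, so what follows is from my own checks.

- **Placing:** each vial is in its own bay, both cuvettes are side by side in the square tray, and the jar is in the round dish. I lowered each piece to the tray floor, feeling 2–6 N of contact, before opening the fingers.
- **Vials:** the top and scene cameras put them at about ±30 mm along the tray's y axis and within 2 mm across it.
- **Cuvettes:** they are at about ±26 mm, within 3 mm along the other axis.
- **Jar:** it is within about 2 mm of the dish centre.
- **Upright and clear:** all five pieces look upright in both views, though I did not measure their tilt. The arm is clear of everything.
- **Bystanders:** the bottle's pixels are unchanged. The beaker and the green, teal and red look-alikes appear undisturbed, judged by eye.

No check failed. The two cameras disagreed by at most about 2 mm, which is within their calibration.

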